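Hole gauge into the bench clip

TASK

Take the wide steel gauge plate, the one with round holes in it, out of its wooden stand and press its lower edge fully home between the jaws of the sprung clip on the goldsmith's bench. Leave it standing there upright, in line with the clip and centred along it, and leave the two narrow plates standing where they are in their stands.

Things in the scene. Friction and masses are not known exactly. Their poses are not given: they have to be found in the camera images.
- gauge_plate: Wide gauge plate: 4 mm steel sheet on edge, 110 mm wide (y), three round holes; dark wooden grip on its top edge, 16 mm thick (x), 110 wide, 74 to 100 mm above the origin: pinch it from above across x. Origin: centre of its lower edge, z up. 0.15 to 0.31 kg. Stands loosely (may lean 4 deg) in a wooden stand 44 x 110, 35 high, its slot 6 wide along y and 27 deep: draw it straight up.
- narrow_plate_1: Bystander: narrow plain plate, made like the gauge plate and as tall, but 70 mm wide and without holes, in a stand of its own like the gauge plate's. Origin: centre of its lower edge, y along its width, z up.
- narrow_plate_2: Bystander: a second narrow plain plate, the same as narrow_plate_1, in the third stand.
- clip: Sprung clip, fixed: base 76 (x) x 110 (y) x 10 mm high, origin centre of underside, z up. Two 96 mm jaws along y meet at x = 0: upright faces 12 to 30 mm high, above flaring 25 deg to a mouth 24 wide at 55 mm; catches an edge up to 8 mm off. They part by a push of 8 to 15 N (each 4.5 N + 0.7 N/mm, 14 mm travel). Home: plate edge on the base, 10 mm over the bench; jaws hold it upright.
Mind the look-alikes: they are no part of the job. Leave any blue or orange look-alike of the clip alone. Leave any red look-alike of the gauge_plate alone.

How it is judged (in metres and radians):
At the end, for the whole second after the job is handed in: The gauge plate stands released and still in the clip: lower edge within 8 mm of the clip's base and 10 mm of the jaws' line, centred along the clip within 20 mm, in line with it and upright within 0.2 rad; both narrow plates are within 30 mm of where they stood (z of gauge_plate in the frame of clip below 0.018 m and x of gauge_plate in the frame of clip between -0.01 and 0.01 m and y of gauge_plate in the frame of clip between -0.02 and 0.02 m and angle between the y axis of gauge_plate and the y axis of clip, either way round below 0.2 rad and angle between gauge_plate's own z axis and vertical below 0.2 rad and linear speed of gauge_plate below 0.02 m/s and distance of each of narrow_plate_1, narrow_plate_2 from where it was at the start of the episode below 0.03 m); the robot touches nothing.
It fails at once if a narrow plate is taken or knocked out of its place (moved more than 30 mm) (distance of any of narrow_plate_1, narrow_plate_2 from where it was at the start of the episode above 0.03 m).
It also fails if it takes over 43 s, if anything falls off the work surface, if the arm or the gripper's body presses on something with over 40 N, if the wrist force passes 120 N, or if a joint passes its speed limit or range.

ROBOT

A 6-joint arm with a two-finger parallel gripper is mounted at the origin on the work surface. World frame = base frame: x ahead of the robot, y to its left, z up, the work surface at z = 0. Lengths are in mm, angles in rad, forces in N, time in s.
With the tool pointing down it reaches from about 275 to 825 mm from the base axis. Payload 4.9 kg.
Tool frame: the origin (TCP) lies on the centre line of the jaws, within the pads' length; the fingertips stand 17 mm ahead of it and the grasp point (between the pads) lies 2 mm behind it; z points along the fingers, y is the line along which they close (so a half turn about z gives the same grasp; the last joint's range is limited). The gripper opens to 85 mm and grips with 20 to 120 N. Pads are 22 mm wide; open, the fingers measure 114 mm over their backs; the gripper's body (76 mm by 85 mm) begins 54 mm behind the grasp point. The pads swing forward as they close: fully open they stand 13 mm farther back than shut.
Start: joints at [-1.248, 0.326, -0.193, 1.052, 0, 1.437], TCP at [242.607, -493.62, 248.281] pointing down, gripper open.
Joint ranges: [-2.65, 2.65], [-0.97, 1.79], [-1.3, 1.35], [-1.93, 2.1], [-1.47, 1.37], [-3.14, 3.14]. Speed limits (rad/s): [2.57, 2.57, 3.14, 3.14, 3.14, 3.14].

INTERFACE

Orientations are given as a 3x3 rotation matrix whose columns are the frame's x, y, z axes.
In Python, from cell import env, optics gives the robot as it stands.
- The arm moves only by the tool play_rows, never from a script. Its argument "plan" is a list of rows, each a list of 7 numbers: the shift along the world's x, y, z scaled (see below), then the turn, a rotation vector about the world's x, y, z scaled (see below), then the opening, from 0 (shut) to 1 (fully open). A call has exactly 8 rows; each row shifts and turns the commanded pose from where the row before left it; what a row does not reach is not made up. The controller multiplies each number of a shift by 0.04 m and each number of a turn by 0.15 rad. A row lasts 1/8 s, in which the tool goes at most 62.5 mm and 10.7 degrees, less where a joint would pass 70% of its speed; a pose out of reach is approached as far as the arm can. A call with a number of a shift or a turn outside -1 to 1 is refused whole. A call with a gripper value outside its range is refused whole. The fingers move at their own pace and stop on an object; "newtons" is the grip in N (left out, the last holds). Time passes only in rows, so rows that do not move let the fingers close, or fill a call up. It gives the time, the measured TCP pose, the force, the opening and the grip force at its end, in the units of the state.
- env.sense(): the state, without advancing time (a new reading comes with each control period).
- optics.get_image(name): name is "scene" or "top" or "wrist"; returns a dict with "image" (480x640x3 uint8, red, green, blue), "mtx" (3x3 intrinsics, pixels), "R" (3x3) and "t" (3): a world point X has camera coordinates R X + t; the wrist camera has in their place "tool_from_camera" (4x4, takes a point from camera to tool coordinates, whose origin is the TCP and whose axes are the flange's). Camera axes: x right, y down, z forward; pixel columns grow to the right and rows downward; lengths in mm; the calibration is good to about 2 mm. The wrist camera is an equidistant fisheye: a pixel r from the principal point sees the ray r / f radians off the axis. A picture is of the moment at which its call begins: read the wrist's pose just before it. There is no depth.
- env.sign_off(): hands the job in; it is judged then, once.
The state is a dict: "clock": time; "joint_pos": joint angles; "joint_vel": joint speeds; "joint_efforts": joint torques, N m; "tool_pos": TCP position; "tool_rot": TCP orientation; "force": force on the tool from outside, world axes, zero at the start; "wrist_torque": the same for the moment, N m; "width": opening from 0.0 (shut) to 1.0 (fully open); "gripper_force": force on a finger pad.
Only numpy, scipy, OpenCV 4.12 (cv2) and the standard library are available. Lean on these libraries where they do the work, as an engineer would, in place of code of your own. Each camera call takes 0.05 s, during which the arm holds its last target. There are 200 camera calls.

## Working session

There is one attempt and no reset: what is moved stays moved. The work goes in short steps, Python scripts to look and compute and a tool call to move; the robot and the scene stay as the last step left them, time stands still between calls to the robot, and variables do not carry over. Pictures are saved under pics/ and viewed, at most 10 in all, crops included, and the job is handed in when it is done.

Besides the shell and the picture viewer there is one more tool, called after "Emit:" by a JSON object that holds its "op" and its "data". play_rows: Moves the arm, as the interface text tells. Its arguments: {"type":"object","properties":{"plan":{"type":"array"},"newtons":{"type":"number"}},"required":["plan"]}

```bash
mkdir -p pics
python3 - <<'E'
from cell import env, optics
import cv2,pickle
d={}
for n in("scene","top"):
    r=optics.get_image(n);d[n]=r;cv2.imwrite(f"pics/{n}0.png",r["image"][:,:,::-1])
    print(n,r["mtx"].tolist(),r["R"].tolist(),r["t"].tolist())
pickle.dump(d,open("d0.pkl","wb"))
s=env.sense();print(s)
E
```

```text
scene [[521.7403731381881, 0.0, 314.6852014026109], [0.0, 521.7403731381881, 228.05109748038086], [0.0, 0.0, 1.0]] [[-0.5422846989247152, 0.8401730963173969, 0.0060393324605484905], [0.5725666396452619, 0.3748011454099087, -0.729171821016661], [-0.6148940953346876, -0.3919608011317696, -0.6843040127740575]] [168.0342467230358, -233.6484944583372, 1515.6570179910525]
top [[625.2058720119438, 0.0, 318.44010194268947], [0.0, 625.2058720119438, 242.08538935920566], [0.0, 0.0, 1.0]] [[0.0025146878978501816, -0.9999961129537384, -0.0012043347502270422], [-0.9946786896729074, -0.002377271253769046, -0.10299831499579921], [0.1029950516062023, 0.0014569347275022679, -0.994680801406077]] [47.3623066450147, 404.9848829776562, 1500.4657099870697]
{'clock': 0.1, 'joint_pos': array([-1.24815760e+00,  3.26898037e-01, -1.93459758e-01,  1.05202666e+00,
       -6.74432828e-06,  1.43664805e+00]), 'joint_vel': array([-0.00028472, -0.00124755,  0.00189372, -0.00133751, -0.00083824,
        0.00159904]), 'joint_efforts': array([ 7.40588457e-04, -4.44239581e+01,  2.63037103e+01,  7.87887111e-03,
       -1.59492597e-04, -5.97978499e-06]), 'tool_pos': array([ 242.4627022 , -493.12120837,  247.57389372]), 'tool_rot': array([[ 8.97474323e-01,  4.41066412e-01, -5.09943537e-04],
       [ 4.41066659e-01, -8.97473086e-01,  1.50404268e-03],
       [ 2.05722111e-04, -1.57475878e-03, -9.99998739e-01]]), 'force': array([ 0.73540232,  0.17000118, -0.42389083]), 'wrist_torque': array([ 0.05209473, -0.02557344,  0.01104518]), 'gripper_force': 0.0, 'width': 1.0031373220503732}
```

View pics/scene0.png

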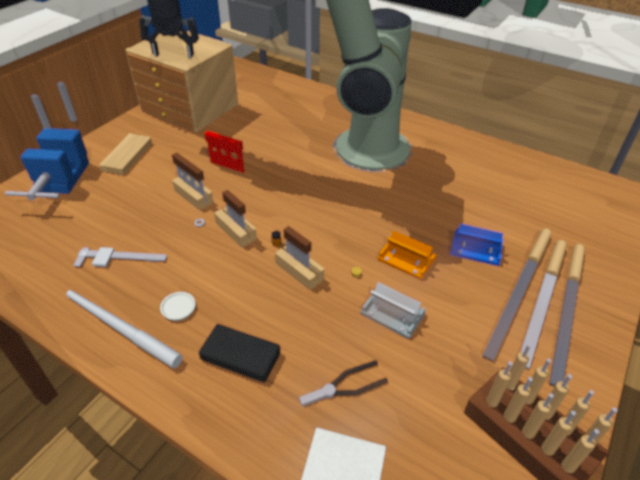

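View pics/top0.png

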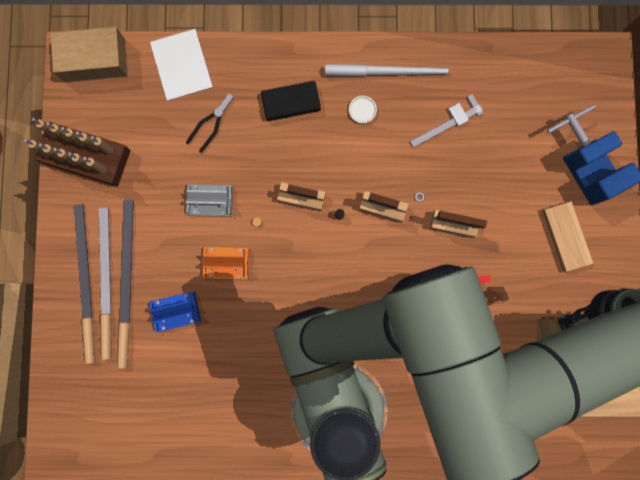

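Scene and top views both show three stands: top (302,197), (384,206), (457,222). The grey clip is at top (208,200) and scene (394,308). Next I'll zoom in to find the wide plate.

Run:
```python
import cv2,numpy as np
a=cv2.imread("pics/scene0.png")[140:340,165:435];b=cv2.imread("pics/top0.png")[170:250,180:500]
a=cv2.resize(a,None,fx=2.9,fy=2.9,interpolation=cv2.INTER_CUBIC);b=cv2.resize(b,None,fx=2.5,fy=2.5,interpolation=cv2.INTER_CUBIC)
cv2.imwrite("pics/c1.png",a);cv2.imwrite("pics/c2.png",b)
```

```text
(no output)
```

View pics/c1.png

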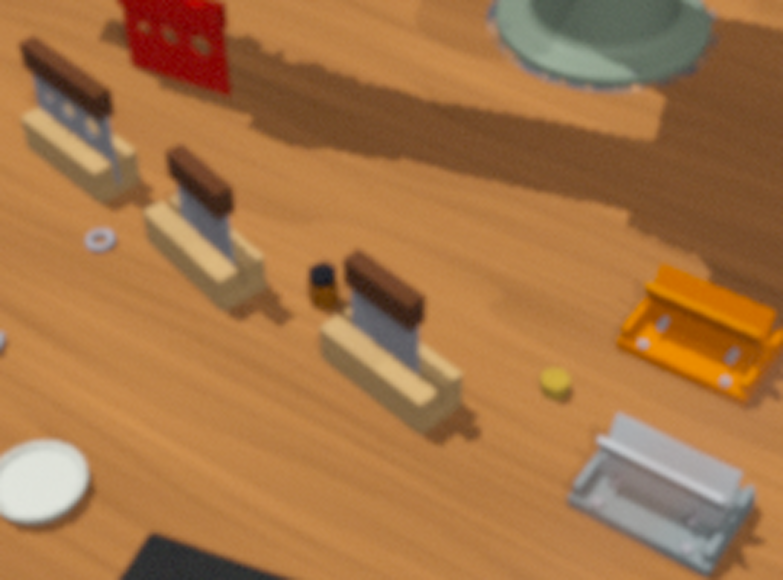

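View pics/c2.png

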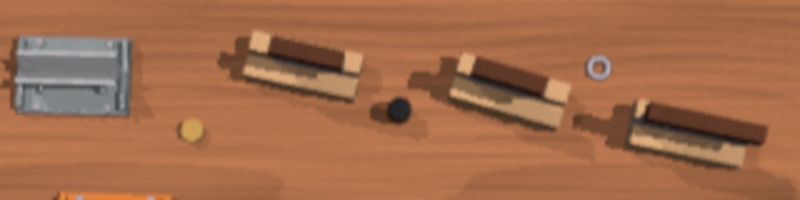

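The holed plate is the one at top ≈(459,218) and scene ≈(187,166). The clip's mouth lines in the top view run along rows ≈191 and 203. Now for measurements.

```bash
cat > h.py <<'E'
import numpy as np,cv2,pickle
def ray(r,p):
    d=np.linalg.inv(r["mtx"])@[p[0],p[1],1];return -r["R"].T@r["t"],r["R"].T@d
def onz(r,p,z):
    c,d=ray(r,p);return c+d*(z-c[2])/d[2]
def tri(rs,ps):
    A=np.zeros((3,3));b=np.zeros(3);L=[ray(r,p) for r,p in zip(rs,ps)]
    for c,d in L:
        d=d/np.linalg.norm(d);M=np.eye(3)-np.outer(d,d);A+=M;b+=M@c
    X=np.linalg.solve(A,b);return X,[np.linalg.norm(np.cross(X-c,d/np.linalg.norm(d))) for c,d in L]
def proj(r,X):
    q=r["mtx"]@(r["R"]@X+r["t"]);return q[:2]/q[2]
def blob(m,roi):
    x0,x1,y0,y1=roi;k=np.zeros_like(m);k[y0:y1,x0:x1]=m[y0:y1,x0:x1]
    n,l,s,c=cv2.connectedComponentsWithStats(k);i=1+np.argmax(s[1:,4])
    cnt=max(cv2.findContours((l==i).astype(np.uint8),0,1)[0],key=cv2.contourArea);return s[i],c[i],cnt
E
python3 - <<'E'
from h import *
d=pickle.load(open("d0.pkl","rb"));T,S=d["top"],d["scene"]
def brown(r):
    h=cv2.cvtColor(r["image"],cv2.COLOR_RGB2HSV);return ((h[...,2]<125)&(h[...,1]>90)&(r["image"][...,0]>r["image"][...,2]+15)).astype(np.uint8)
def grey(r):
    h=cv2.cvtColor(r["image"],cv2.COLOR_RGB2HSV);return ((h[...,1]<70)&(h[...,2]>70)).astype(np.uint8)
for n,a,b in(("g",(428,492,208,230),(168,206,148,186)),("n1",(355,412,186,215),(217,250,187,217)),("n2",(283,330,180,205),(278,315,224,256))):
    out=[]
    for r,roi in((T,a),(S,b)):
        s,c,k=blob(brown(r),roi);print(n,s,c,cv2.minAreaRect(k));out.append(c)
    X,e=tri((T,S),out);print(X,e)
for r,roi in((T,(180,236,178,222)),(S,(355,428,278,338))):
    s,c,k=blob(grey(r),roi);print("clip",s,c,cv2.minAreaRect(k))
    for p in cv2.boxPoints(cv2.minAreaRect(k)):print(p,onz(r,p,10))
# profile across the clip in top
print(T["image"][182:220,205].tolist())
print(T["image"][200,180:240].tolist())
E
```

```text
g [437 211  50  18 385] [462.31428571 219.28571429] ((461.3128356933594, 219.89849853515625), (49.6016731262207, 9.46347713470459), 11.768290519714355)
g [172 154  32  27 320] [187.690625 166.965625] ((187.54026794433594, 167.2281951904297), (38.34005355834961, 9.585013389587402), 34.99202346801758)
[ 450.33635678 -284.67327425   93.74686281] [np.float64(1.6877011346609883), np.float64(1.6877011346609512)]
n1 [355 193  50  22 488] [375.19672131 202.98770492] ((379.5, 203.5), (21.0, 49.0), 90.0)
n1 [223 192  22  23 251] [233.70119522 202.71713147] ((233.60150146484375, 202.76486206054688), (28.777135848999023, 9.991085052490234), 39.28940963745117)
[493.56724675 -90.20763921  98.22582602] [np.float64(8.32566878296907), np.float64(8.325668782969005)]
n2 [283 185  35  16 292] [300.63356164 192.13013699] ((299.7764892578125, 193.00588989257812), (33.62422180175781, 12.473501205444336), 12.528807640075684)
n2 [284 228  27  25 331] [297.08761329 239.97583082] ((296.76446533203125, 240.33370971679688), (32.77482986450195, 11.870062828063965), 35.21759033203125)
[514.94393703  89.03816599  9
[... 1834 characters left out ...]
127, 127, 129], [129, 128, 130], [128, 126, 130], [129, 127, 131], [129, 127, 130], [129, 128, 131], [128, 127, 129], [129, 128, 131], [129, 129, 130], [127, 126, 129], [129, 127, 130], [130, 128, 131], [128, 127, 130], [128, 127, 131], [129, 129, 130], [129, 127, 130], [128, 127, 130], [129, 127, 130], [127, 126, 128], [129, 127, 130], [125, 125, 128], [130, 128, 129], [127, 125, 129], [128, 126, 129], [127, 126, 128], [126, 125, 127], [126, 125, 127], [126, 125, 127], [118, 116, 119], [106, 105, 107], [105, 106, 108], [121, 126, 127], [111, 115, 116], [96, 95, 93], [120, 91, 72], [154, 100, 67], [162, 105, 70], [160, 102, 67], [165, 105, 71], [181, 115, 78], [182, 117, 78], [184, 117, 79]]
```

Holed plate's grip is at about (450,-285,94), which fits the expected height of about 95, with yaw ≈ -0.205. The clip is at about (510,319) with yaw ≈ -0.03. I'll hover over the plate and measure again with the wrist camera.

Emit:
{"op": "play_rows", "data": {"plan": [[0.65, 0.65, -0.1, 0, 0, 0.76, 1], [0.65, 0.65, -0.1, 0, 0, 0.76, 1], [0.65, 0.65, -0.1, 0, 0, 0.76, 1], [0.65, 0.65, -0.1, 0, 0, 0.76, 1], [0.65, 0.65, -0.1, 0, 0, 0.76, 1], [0.65, 0.65, -0.1, 0, 0, 0.76, 1], [0.65, 0.65, -0.1, 0, 0, 0.76, 1], [0.65, 0.65, -0.1, 0, 0, 0.76, 1]]}}

```text
clock: 1.1
tool_pos: [451.2, -284.5, 215.8]
tool_rot: [[0.197, 0.98, -0.001], [0.98, -0.197, 0.0], [0.0, -0.001, -1.0]]
force: [0.6, -0.9, 0.5]
width: 0.996
gripper_force: 0.0
```

```bash
cat >> h.py <<'E'
def snap(n):
    from cell import env,optics
    s=env.sense();r=optics.get_image("wrist");r["tp"]=s["tool_pos"];r["tr"]=s["tool_rot"]
    pickle.dump(r,open(f"{n}.pkl","wb"));cv2.imwrite(f"pics/{n}.png",r["image"][:,:,::-1]);return r,s
def wray(r,p):
    K=r["mtx"];a=(p[0]-K[0,2])/K[0,0];b=(p[1]-K[1,2])/K[1,1];t=np.hypot(a,b);q=np.sin(t)/t if t>1e-9 else 1
    M=r["tool_from_camera"];d=M[:3,:3]@[a*q,b*q,np.cos(t)];return r["tp"]+r["tr"]@M[:3,3],r["tr"]@d
def wonz(r,p,z):
    c,d=wray(r,p);return c+d*(z-c[2])/d[2]
E
python3 - <<'E'
from h import *
r,s=snap("w1");print(s["clock"],s["tool_pos"],s["tool_rot"].round(4).tolist(),r["mtx"].tolist(),r["tool_from_camera"].round(3).tolist())
E
```

```text
1.1 [ 451.15823334 -284.52143076  215.80905118] [[0.197, 0.9804, -0.0006], [0.9804, -0.197, 0.0004], [0.0003, -0.0006, -1.0]] [[371.64829954431775, 0.0, 315.82526285804533], [0.0, 371.64829954431775, 239.97116661891928], [0.0, 0.0, 1.0]] [[-0.0, -0.964, -0.268, 66.686], [1.0, -0.0, 0.001, 1.113], [-0.001, -0.268, 0.964, -126.389], [0.0, 0.0, 0.0, 1.0]]
```

View pics/w1.png

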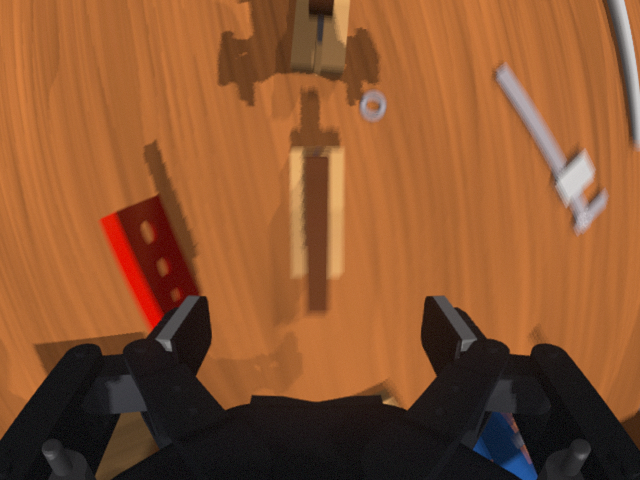

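The wrist view shows the grip as a dark strip at columns 305–329, rows 152–313, roughly centred and aligned. The stand is at (317,212).

Run:
```python
from h import *
r=pickle.load(open("w1.pkl","rb"));T=pickle.load(open("d0.pkl","rb"))
h=cv2.cvtColor(r["image"],cv2.COLOR_RGB2HSV)
m=((h[...,2]<115)&(h[...,1]>60)).astype(np.uint8)
s,c,k=blob(m,(296,340,153,325));R=cv2.minAreaRect(k);print(s,c,R)
b=sorted(cv2.boxPoints(R).tolist(),key=lambda p:p[1]);f=np.mean(b[:2],0);n=np.mean(b[2:],0)
for z in(100,104,108):
    P,Q=wonz(r,f,z),wonz(r,n,z);w=[wonz(r,p,z) for p in b]
    print(z,P,Q,(P+Q)/2,"len",np.linalg.norm(P-Q),"wid",np.linalg.norm(w[0]-w[1]),np.linalg.norm(w[2]-w[3]),"yaw",np.arctan2(*(P-Q)[:2]))
# stand top corners (z=35)
m=((h[...,2]>150)&(h[...,1]<140)).astype(np.uint8)
s,c,k=blob(cv2.morphologyEx(m|((h[...,2]<115)).astype(np.uint8),2,np.ones((3,3))),(285,350,140,290));print(s,c)
for p in((290,147),(343,147),(290,276),(343,276)):print(wonz(r,p,35))
# height from wrist + top: grip centroid
S=T["scene"];print("scene proj of centre",proj(S,(wonz(r,f,108)+wonz(r,n,108))/2), "far/near",proj(S,wonz(r,f,108)),proj(S,wonz(r,n,108)))
t=T["top"]
for v in(190.7,196.25,201.8):print("lip",onz(t,(208.8,v),55))
for u in(187,228):print(onz(t,(u,196.25),55))
```

```text
[ 304  153   24  157 3002] [315.98967355 225.72251832] ((314.5389099121094, 230.99282836914062), (22.84221649169922, 156.1362762451172), 0.8882355093955994)
100 [ 463.65823307 -228.07057545  100.        ] [ 440.23047356 -335.69199499  100.        ] [ 451.94435332 -281.88128522  100.        ] len 110.14186243669661 wid 14.76579710900323 16.496478866461842 yaw 0.21434280135384637
104 [ 463.68790468 -227.92761782  104.        ] [ 440.6470327  -333.77177032  104.        ] [ 452.16746869 -280.84969407  104.        ] len 108.32297262950443 wid 14.521953784925909 16.22405495242089 yaw 0.2143428013538462
108 [ 463.71757628 -227.7846602   108.        ] [ 441.06359183 -331.85154564  108.        ] [ 452.39058406 -279.81810292  108.        ] len 106.50408282231231 wid 14.278110460848579 15.951631038379919 yaw 0.21434280135384642
[ 304  147   24  143 2733] [315.9143798  216.65239663]
[ 443.48104662 -221.30098656   35.        ]
[ 486.06761087 -229.850448     35.        ]
[ 419.68349566 -330.9529098    35.        ]
[ 465.71840177 -340.21476496   35.        ]
scene proj of centre [186.94669554 163.20470306] far/near [199.87655955 172.66343491] [174.56082034 154.14392159]
lip [524.675909   311.71036576  55.        ]
lip [511.18503728 311.43269802  55.        ]
lip [497.71913948 311.15554429  55.        ]
[511.06479812 363.70908252  55.        ]
[511.29092752 265.39479602  55.        ]
```

Emit:
{"op": "play_rows", "data": {"plan": [[0.03, 0.09, -0.4, 0, 0, -0.1, 1], [0, 0, -0.6, 0, 0, 0, 1], [0, 0, -0.7, 0, 0, 0, 1], [0, 0, -0.7, 0, 0, 0, 1], [0, 0, -0.5, 0, 0, 0, 1], [0, 0, -0.2, 0, 0, 0, 1], [0, 0, 0, 0, 0, 0, 0], [0, 0, 0, 0, 0, 0, 0]], "newtons": 80}}

```text
clock: 2.15
tool_pos: [452.3, -282.5, 93.1]
tool_rot: [[0.215, 0.977, 0.001], [0.977, -0.215, -0.001], [-0.001, 0.001, -1.0]]
force: [0.4, -0.3, -0.1]
width: 0.608
gripper_force: 0.0
```

Emit:
{"op": "play_rows", "data": {"plan": [[0, 0, 0, 0, 0, 0, 0], [0, 0, 0, 0, 0, 0, 0], [0, 0, 0, 0, 0, 0, 0], [0, 0, 0, 0, 0, 0, 0], [0, 0, 0, 0, 0, 0, 0], [0, 0, 0, 0, 0, 0, 0], [0, 0, 0, 0, 0, 0, 0], [0, 0, 0.1, 0, 0, 0, 0]]}}

```text
clock: 3.15
tool_pos: [451.5, -281.7, 96.1]
tool_rot: [[0.215, 0.977, -0.001], [0.977, -0.215, 0.001], [0.001, -0.001, -1.0]]
force: [0.7, -0.2, -2.7]
width: 0.17
gripper_force: 77.8
```

Emit:
{"op": "play_rows", "data": {"plan": [[0, 0, 0.2, 0, 0, 0, 0], [0, 0, 0.4, 0, 0, 0, 0], [0, 0, 0.5, 0, 0, 0, 0], [0, 0, 0.6, 0, 0, 0, 0], [0, 0, 0.7, 0, 0, 0, 0], [0, 0, 0.7, 0, 0, 0, 0], [0, 0, 0.4, 0, 0, 0, 0], [0, 0, 0, 0, 0, 0, 0]]}}

```text
clock: 4.15
tool_pos: [452.6, -282.7, 238.4]
tool_rot: [[0.215, 0.977, 0.003], [0.977, -0.215, -0.002], [-0.002, 0.003, -1.0]]
force: [0.3, 0.1, -2.2]
width: 0.176
gripper_force: 78.2
```

Run:
```python
from h import *
r,s=snap("w2")
from cell import optics
q=optics.get_image("scene");b=q["image"][60:260,130:330,::-1]
a=r["image"][...,::-1]
cv2.imwrite("pics/j2.png",np.hstack([cv2.resize(a,(440,330)),cv2.resize(b,(330,330),interpolation=2)]))
print(s["tool_pos"],s["force"],s["wrist_torque"],s["width"])
```

```text
[ 452.6198168  -282.66257366  238.42149929] [ 0.27916306  0.05296645 -2.19378856] [-0.00086955  0.00358154 -0.0164774 ] 0.17636396243627955
```

View pics/j2.png

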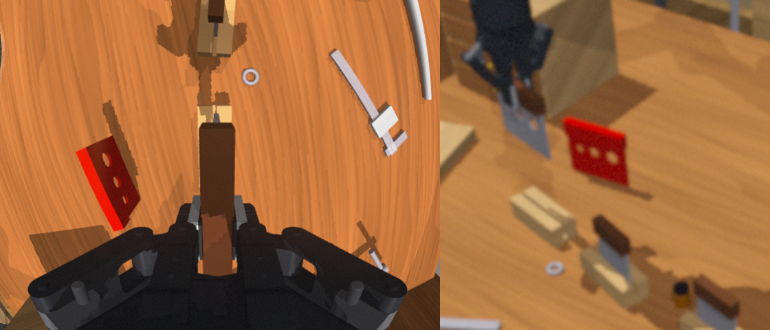

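The plate is out of the stand and hangs level. The narrow plates haven't moved. I'll carry it to just short of the clip and look at the clip there with the wrist camera.

Emit:
{"op": "play_rows", "data": {"plan": [[0.18, 0.4, 0, 0, 0, 0.16, 0], [0.18, 0.7, 0, 0, 0, 0.16, 0], [0.18, 0.95, 0, 0, 0, 0.16, 0], [0.18, 0.95, 0, 0, 0, 0.16, 0], [0.18, 0.95, 0, 0, 0, 0.16, 0], [0.18, 0.95, 0, 0, 0, 0.16, 0], [0.18, 0.95, 0, 0, 0, 0.16, 0], [0.18, 0.95, 0, 0, 0, 0.16, 0]]}}

```text
clock: 5.25
tool_pos: [508.8, -7.6, 235.5]
tool_rot: [[0.023, 1.0, -0.002], [1.0, -0.023, 0.001], [0.001, -0.002, -1.0]]
force: [0.5, -0.3, -3.0]
width: 0.178
gripper_force: 77.9
```

Emit:
{"op": "play_rows", "data": {"plan": [[0, 0.95, 0, 0, 0, 0, 0], [0, 0.95, 0, 0, 0, 0, 0], [0, 0.95, 0, 0, 0, 0, 0], [0, 0.7, 0, 0, 0, 0, 0], [0, 0.35, 0, 0, 0, 0, 0], [0, 0, 0, 0, 0, 0, 0], [0, 0, 0, 0, 0, 0, 0], [0, 0, 0, 0, 0, 0, 0]]}}

```text
clock: 6.25
tool_pos: [509.5, 145.1, 236.3]
tool_rot: [[0.026, 1.0, -0.0], [1.0, -0.026, -0.0], [-0.0, -0.0, -1.0]]
force: [0.3, -0.1, -2.6]
width: 0.176
gripper_force: 78.0
```

Run:
```python
from h import *
r,s=snap("w3");print(s["tool_pos"],s["tool_rot"].round(4).tolist(),s["width"],s["clock"])
```

```text
[509.49093783 145.06160157 236.26483564] [[0.0264, 0.9997, -0.0001], [0.9997, -0.0264, -0.0002], [-0.0002, -0.0001, -1.0]] 0.1761529345008741 6.25
```

View pics/w3.png

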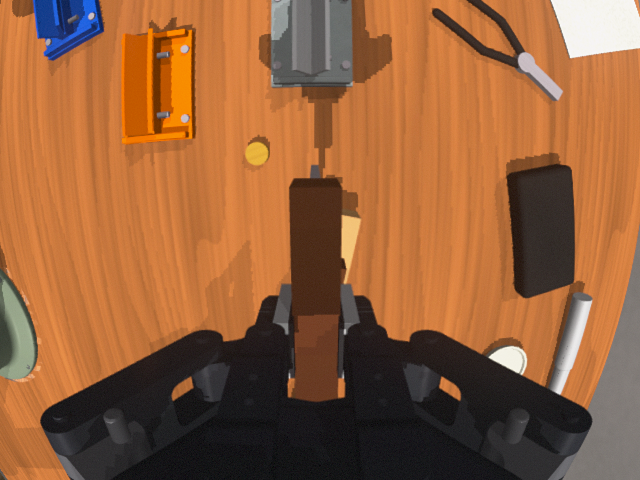

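The clip's near end is at (312,85) and lined up, but its far end is out of frame. I'll advance another 60 mm.

Emit:
{"op": "play_rows", "data": {"plan": [[0, 0.3, 0, 0, 0, 0, 0], [0, 0.5, 0, 0, 0, 0, 0], [0, 0.4, 0, 0, 0, 0, 0], [0, 0.3, 0, 0, 0, 0, 0], [0, 0, 0, 0, 0, 0, 0], [0, 0, 0, 0, 0, 0, 0], [0, 0, 0, 0, 0, 0, 0], [0, 0, 0, 0, 0, 0, 0]]}}

```text
clock: 7.3
tool_pos: [509.5, 205.5, 236.3]
tool_rot: [[0.026, 1.0, -0.0], [1.0, -0.026, -0.0], [-0.0, -0.0, -1.0]]
force: [-0.1, -0.9, -2.4]
width: 0.175
gripper_force: 78.0
```

Run:
```python
from h import *
r,s=snap("w4");print(s["tool_pos"],s["tool_rot"].round(4).tolist(),s["clock"])
cv2.imwrite("pics/w4c.png",cv2.resize(r["image"][0:230,220:420,::-1],None,fx=2.6,fy=2.6,interpolation=2))
```

```text
[509.47204007 205.544525   236.30960511] [[0.0257, 0.9997, -0.0], [0.9997, -0.0257, -0.0001], [-0.0001, -0.0, -1.0]] 7.3
```

View pics/w4c.png

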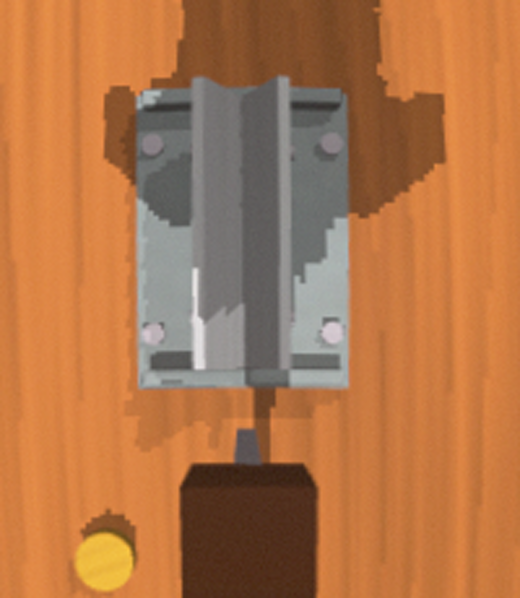

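The clip is fully visible. In the crop, base corners are (137,90), (346,90), (137,388) and (349,388), jaw lip ends are (200/285,78) and (200/284,370), and the plate's lower far corner is at (247,430).

Run:
```python
from h import *
r=pickle.load(open("w4.pkl","rb"));f=lambda p,z:wonz(r,(p[0]/2.6+220,p[1]/2.6),z).round(1)
B=[f(p,10) for p in((137,90),(346,90),(137,388),(349,388))];print("base",B,np.mean(B,0))
L=[f(p,55) for p in((199,78),(285,78),(200,370),(284,370))];print("lips",L,np.mean(L,0))
print("seam",f((242,110),30),f((244,360),30))
c=np.mean(B,0);d=pickle.load(open("d0.pkl","rb"))
T=d["top"];print("lip centre top-view pred",proj(T,np.mean(L,0)))
# height of far lips by two views (wrist + top)
def tw(pw,pt):
    A=np.zeros((3,3));b=np.zeros(3)
    for c,v in(wray(r,(pw[0]/2.6+220,pw[1]/2.6)),ray(T,pt)):
        v=v/np.linalg.norm(v);M=np.eye(3)-np.outer(v,v);A+=M;b+=M@c
    return np.linalg.solve(A,b).round(1)
print("lip tri", tw((199,370),(228,201.8)),tw((199,78),(187,201.8)),tw((284,370),(228,190.7)))
tp=r["tp"]
for z in(148,152,156):print("plate far bottom",z,f((247,430),z)-tp,)
for z in(248,252):print("grip far top",f((181,488),z)-tp,f((317,488),z)-tp, f((249,488),z)-tp)
```

```text
base [array([474.3, 375.9,  10. ]), array([550. , 373.7,  10. ]), array([471.4, 263.9,  10. ]), array([548.3, 261.9,  10. ])] [511.   318.85  10.  ]
lips [array([498.9, 365.6,  55. ]), array([526. , 364.9,  55. ]), array([496.7, 269.9,  55. ]), array([523.2, 269.2,  55. ])] [511.2 317.4  55. ]
seam [512.2 360.8  30. ] [510.6 272.7  30. ]
lip centre top-view pred [206.31170706 196.2381878 ]
lip tri [497.5 268.   49.1] [498.4 364.9  53.6] [524.7 267.9  48.2]
plate far bottom 148 [  1.82795993  51.355475   -88.30960511]
plate far bottom 152 [  1.92795993  51.655475   -84.30960511]
plate far bottom 156 [  1.92795993  51.855475   -80.30960511]
grip far top [-5.87204007 51.655475   11.69039489] [10.42795993 51.255475   11.69039489] [ 2.22795993 51.455475   11.69039489]
grip far top [-5.57204007 52.155475   15.69039489] [10.12795993 51.755475   15.69039489] [ 2.22795993 51.955475   15.69039489]
```

Emit:
{"op": "play_rows", "data": {"plan": [[0.03, 0.3, 0, 0, 0, 0, 0], [0, 0.5, 0, 0, 0, 0, 0], [0, 0.6, 0, 0, 0, 0, 0], [0, 0.6, -0.2, 0, 0, 0, 0], [0, 0.5, -0.4, 0, 0, 0, 0], [0, 0.39, -0.6, 0, 0, 0, 0], [0, 0, -0.6, 0, 0, 0, 0], [0, 0, -0.3, 0, 0, 0, 0]]}}

```text
clock: 8.35
tool_pos: [509.2, 322.1, 149.9]
tool_rot: [[0.024, 1.0, -0.003], [1.0, -0.024, -0.001], [-0.001, -0.003, -1.0]]
force: [-0.1, -0.2, -2.9]
width: 0.173
gripper_force: 78.0
```

Emit:
{"op": "play_rows", "data": {"plan": [[0, 0, -0.1, 0, 0, 0, 0], [0, 0, -0.1, 0, 0, 0, 0], [0, 0, -0.1, 0, 0, 0, 0], [0, 0, -0.1, 0, 0, 0, 0], [0, 0, -0.1, 0, 0, 0, 0], [0, 0, -0.1, 0, 0, 0, 0], [0, 0, -0.1, 0, 0, 0, 0], [0, 0, 0, 0, 0, 0, 0]]}}

```text
clock: 9.35
tool_pos: [510.3, 321.4, 123.8]
tool_rot: [[0.025, 1.0, -0.001], [1.0, -0.025, -0.0], [-0.0, -0.001, -1.0]]
force: [-0.8, -0.7, -2.9]
width: 0.178
gripper_force: 78.0
```

Emit:
{"op": "play_rows", "data": {"plan": [[0, 0, -0.1, 0, 0, 0, 0], [0, 0, -0.1, 0, 0, 0, 0], [0, 0, -0.1, 0, 0, 0, 0], [0, 0, -0.1, 0, 0, 0, 0], [0, 0, -0.08, 0, 0, 0, 0], [0, 0, -0.08, 0, 0, 0, 0], [0, 0, -0.08, 0, 0, 0, 0], [0, 0, 0, 0, 0, 0, 0]]}}

```text
clock: 10.35
tool_pos: [511.1, 322.2, 99.6]
tool_rot: [[0.025, 1.0, 0.001], [1.0, -0.025, 0.001], [0.001, 0.001, -1.0]]
force: [-0.7, 1.3, 4.2]
width: 0.179
gripper_force: 79.2
```

Emit:
{"op": "play_rows", "data": {"plan": [[0, 0, -0.04, 0, 0, 0, 0], [0, 0, -0.04, 0, 0, 0, 0], [0, 0, -0.04, 0, 0, 0, 0], [0, 0, -0.03, 0, 0, 0, 0], [0, 0, 0, 0, 0, 0, 0], [0, 0, 0, 0, 0, 0, 0], [0, 0, 0, 0, 0, 0, 0], [0, 0, 0, 0, 0, 0, 0]]}}

```text
clock: 11.35
tool_pos: [511.4, 322.1, 95.0]
tool_rot: [[0.025, 1.0, 0.002], [1.0, -0.025, 0.001], [0.001, 0.002, -1.0]]
force: [-4.1, -0.9, 14.0]
width: 0.171
gripper_force: 80.9
```

Emit:
{"op": "play_rows", "data": {"plan": [[0, 0, -0.03, 0, 0, 0, 0], [0, 0, -0.03, 0, 0, 0, 0], [0, 0, 0, 0, 0, 0, 0], [0, 0, 0, 0, 0, 0, 0], [0, 0, 0, 0, 0, 0, 0], [0, 0, 0, 0, 0, 0, 0], [0, 0, 0, 0, 0, 0, 0], [0, 0, 0, 0, 0, 0, 0]]}}

```text
clock: 12.35
tool_pos: [511.7, 322.2, 94.9]
tool_rot: [[0.025, 1.0, 0.004], [1.0, -0.025, 0.002], [0.002, 0.004, -1.0]]
force: [-8.0, -3.2, 29.3]
width: 0.17
gripper_force: 83.4
```

The plate is home: z stopped at 94.9 (94.5 predicted) while the force rose to 29 N. Next: ease off, release and rise.

Emit:
{"op": "play_rows", "data": {"plan": [[0, 0, 0.07, 0, 0, 0, 0], [0, 0, 0, 0, 0, 0, 0], [0, 0, 0, 0, 0, 0, 0.4], [0, 0, 0, 0, 0, 0, 0.8], [0, 0, 0, 0, 0, 0, 1], [0, 0, 0, 0, 0, 0, 1], [0, 0, 0, 0, 0, 0, 1], [0, 0, 0, 0, 0, 0, 1]]}}

```text
clock: 13.35
tool_pos: [510.6, 321.6, 93.1]
tool_rot: [[0.025, 1.0, 0.0], [1.0, -0.025, -0.0], [-0.0, 0.0, -1.0]]
force: [0.7, 0.6, -0.9]
width: 1.001
gripper_force: 0.0
```

Emit:
{"op": "play_rows", "data": {"plan": [[0, 0, 0.2, 0, 0, 0, 1], [0, 0, 0.5, 0, 0, 0, 1], [0, 0, 0.8, 0, 0, 0, 1], [0, 0, 0.8, 0, 0, 0, 1], [0, 0, 0.8, 0, 0, 0, 1], [0, -0.6, 0.3, 0, 0, 0, 1], [0, -0.6, 0, 0, 0, 0, 1], [0, 0, 0, 0, 0, 0, 1]]}}

```text
clock: 14.35
tool_pos: [510.2, 271.3, 228.9]
tool_rot: [[0.028, 1.0, -0.001], [1.0, -0.028, -0.001], [-0.001, -0.001, -1.0]]
force: [0.0, -0.6, -0.5]
width: 0.999
gripper_force: 0.0
```

Run:
```python
from h import *
from cell import env,optics
s=env.sense();print(s["tool_pos"],s["force"],s["width"],s["clock"])
q=optics.get_image("scene");d=pickle.load(open("d0.pkl","rb"))["scene"]
pickle.dump(q,open("s5.pkl","wb"))
for X in([511.1,318.3,84],[511.1,318.3,110],[511.1+.0,263,110],[512.4,373,110],[511,263,55]):print(proj(q,np.array(X)))
a=q["image"][210:350,250:450,::-1]
cv2.imwrite("pics/s5.png",cv2.resize(a,None,fx=4,fy=4,interpolation=2))
e=cv2.absdiff(q["image"],d["image"])[180:285,215:325];print("narrow diff",(e.max(2)>40).sum())
```

```text
[510.23821668 271.28611763 228.90039155] [ 0.03227178 -0.57830348 -0.47901968] 0.9985785862062727 14.35
[395.98495358 287.96818225]
[397.51129536 279.15472235]
[372.06112909 267.5014971 ]
[423.50639701 291.63686843]
[369.88527543 285.79752253]
narrow diff 914
```

View pics/s5.png

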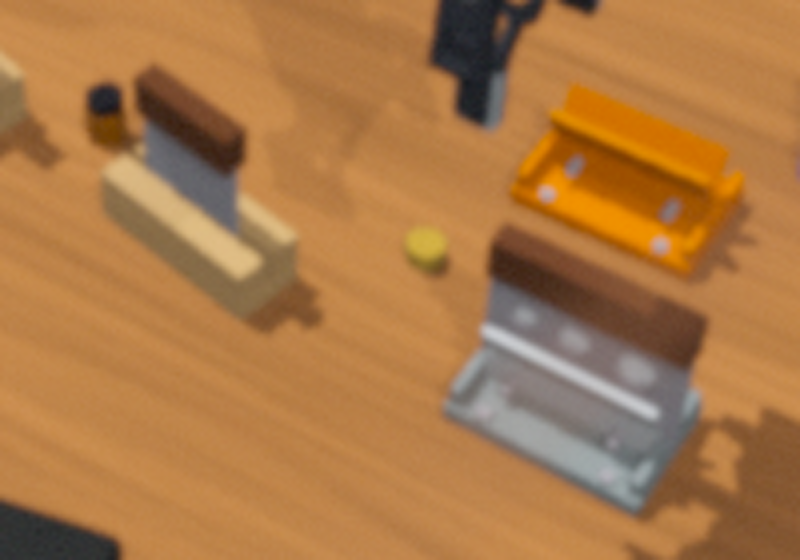

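The plate stands upright in the clip, its grip at crop (500,228)–(705,318), within about 3 px of the prediction. The gripper is clear. Handing in.

```bash
python3 -c "
from cell import env
print(env.sign_off())"
```

```text
the job is handed in; nothing more can be done
None
```

I pressed the gauge plate fully home in the grey clip, where it stands upright, in line and centred; the narrow plates were left in their stands, and the job was handed in at about 14.4 s (no verdict was returned).

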